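Fit the crank to a hand mill prototype

TASK

Fit the loose crank onto the splined spindle on top of the turquoise hand mill: with its arm pointing roughly to the mill's back (away from the drawer), press lightly and rock it until the teeth mesh and it slides fully home, never forcing it. Then wind the crank half a turn clockwise as seen from above, so that it drives the mill and its arm ends over the drawer, and leave it there, fully home. Do not disturb the other things on the table.

Things in the scene. Friction and masses are not known exactly. Their poses are not given: they have to be found in the camera images.
- mill: Hand mill: turquoise box 140 (x) x 130 (y) x 100 mm high on a suction foot that holds it immovably to the table; grey deck at z = 100 mm. Origin: centre of its underside. Its -x side (the front) has the drawer, with a wooden button standing out 21 mm; +x is its back, -y its right side as seen from the drawer.
- spindle_seat (a point): Point on the upright axis of the mill's steel spindle, on top of its collar (31 mm in diameter, 8 mm high, on the deck): 108 mm above the table. Axes are the mill's, not the spindle's. Above it rise four straight splines 20 mm long, 90 degrees apart, 6 mm wide; 24 mm outside and 16 mm root diameter. Where they stand about the axis differs from run to run and is not measured.
- spindle_tip (a point): Top of the same spindle, 28 mm above the seat: above the splines is a smooth nose, 16 mm in diameter for 2 mm, then tapering to 8 mm over 6 mm. The spindle turns endlessly either way against a steady drag of about 0.3 N m (3.5 N at the crank's knob) and stays where it is left.
- hub (a point): Centre of the hub of the loose crank (0.2 kg), half-way up, on the bore axis; z along the bore, x along the arm to the knob. The crank lies on the table, knob up. Steel hub: octagonal, 34 mm across flats (two flats face its +y and -y), 32 mm high. Its splines meet the spindle's end to end when this point is 36 mm above the seat; it is fully home, on the collar, at 16 mm.
- bore (a point): Centre of the crank's underside, at the mouth of the through bore: four inner splines 7 mm wide, 90 degrees apart, one along the arm; 18 mm between opposite tips, 26 mm between grooves. On the spindle: about 5 degrees of play either way, 1 mm sideways. The arm is a flat bar 14 mm wide and 6 mm thick, flush with the underside, reaching 95 mm from the bore axis.
- knob (a point): Centre of the crank's brown wooden knob, upright, 26 mm in diameter, 40 mm high, spinning freely on the arm's end 85 mm from the bore axis; this point lies 30.5 mm over the crank's underside and the knob's top 50.5 mm over it.
- hopper_cap: Bystander: turquoise round cap with a small pull, 68 mm in diameter, 26 mm high; origin under its centre.
- pen_pot: Bystander: black pot, 80 mm in diameter, with pens up to 150 mm high; origin under its centre.
- marker_a: Bystander: marker pen lying, 135 x 15 x 15 mm, orange cap; origin under its middle.
- marker_b: Bystander: marker pen lying, 135 x 15 x 15 mm, blue cap; origin under its middle.
- driver: Bystander: screwdriver lying flat.
- caliper: Bystander: steel caliper lying flat, 200 mm long.
There are look-alikes about, which are no part of the job. Several things look just like the part that bears hub: the one meant starts farthest from the robot's base. There is more than one size of the mill; the job needs the larger.

How it is judged:
By the outcome, as a careful person would: the job done as asked, in the order asked, and still so for the second after the job is handed in, with the robot touching nothing.
It also fails if it takes over 72 s, if anything falls off the work surface, if the arm or the gripper's body presses on something with over 40 N, if the wrist force passes 120 N, or if a joint passes its speed limit or range.

ROBOT

A 6-joint arm with a two-finger parallel gripper is mounted at the origin on the work surface. World frame = base frame: x ahead of the robot, y to its left, z up, the work surface at z = 0. Lengths are in m, angles in rad, forces in N, time in s.
With the tool pointing down it reaches from about 0.35 to 0.925 m from the base axis. Payload 6.4 kg.
Tool frame: the origin (TCP) lies midway between the tips of the shut fingers; the grasp point (between the pads) lies 19 mm behind it (env.grasp_offset is the distance from the TCP to the grasp point, in m); z points along the fingers, y is the line along which they close (so a half turn about z gives the same grasp; the last joint's range is limited). The gripper opens to 94 mm and grips with 3 to 60 N. Pads are 16 mm wide; open, the fingers measure 119 mm over their backs; the gripper's body (75 mm by 177 mm) begins 78 mm behind the grasp point.
Start: joints at [0.987, 0.245, 1.558, -0, 1.339, -0.174], TCP at [0.259, 0.596, 0.205] pointing down, gripper open.
Joint ranges: [-3.13, 3.13], [-1.02, 2.26], [0.13, 2.54], [-0.95, 4.09], [0.21, 2.88], [-2.74, 2.74]. Speed limits (rad/s): [2.57, 2.57, 3.14, 3.14, 3.14, 3.14].

INTERFACE

Orientations are given as a rotation vector (axis times angle).
In Python, from cell import env gives the robot as it stands.
- The arm moves only by the tool step_arm, never from a script. Its argument "deltas" is a list of rows, each an object with "xyz": the shift along the tool's x, y, z in mm, a list of three; "rotation": the turn, a rotation vector about the tool's x, y, z in rad, a list of three; "fingers": the closure, from -1 (fully open) to 1 (shut). In form: [{"xyz": [dx, dy, dz], "rotation": [ax, ay, az], "fingers": fingers}, ...]. A call has 1 to 5 rows; each row shifts and turns the commanded pose from where the row before left it, along the tool's axes as they then stand; what a row does not reach is not made up. A row lasts 1/12 s, in which the tool goes at most 41.7 mm and 7.16 degrees, less where a joint would pass 70% of its speed; a pose out of reach is approached as far as the arm can. A call with a gripper value outside its range is refused whole. The fingers move at their own pace and stop on an object; the grip force is fixed at half the most. Time passes only in rows, so rows that do not move let the fingers close. It gives the time, the measured TCP pose, the force, the opening and the grip force at its end, in the units of the state.
- env.observe(): the state, without advancing time (a new reading comes with each control period).
- env.get_image(name): name is "side" or "top"; returns a dict with "color" (480x640x3 uint8, red, green, blue), "intrinsics" (3x3 intrinsics, pixels), "R" (3x3) and "t" (3): a world point X has camera coordinates R X + t. Camera axes: x right, y down, z forward; pixel columns grow to the right and rows downward; lengths in m; the calibration is good to about 2 mm. A picture is of the moment at which its call begins. There is no depth.
- env.finish_job(): hands the job in; it is judged then, once.
The state is a dict: "t": time; "joints": joint angles; "joint_velocities": joint speeds; "joint_efforts": joint torques, N m; "eef_pos": TCP position; "orientation": TCP orientation; "contact_force": force on the tool from outside, world axes, zero at the start; "moment": the same for the moment, N m; "gripper_width": opening from 0.0 (shut) to 1.0 (fully open); "grasp_force": force on a finger pad.
Only numpy, scipy, OpenCV 4.12 (cv2) and the standard library are available. Lean on these libraries where they do the work, as an engineer would, in place of code of your own. Each camera call takes 0.05 s, during which the arm holds its last target. There are 200 camera calls.

## Working session

There is one attempt and no reset: what is moved stays moved. The work goes in short steps, Python scripts to look and compute and a tool call to move; the robot and the scene stay as the last step left them, time stands still between calls to the robot, and variables do not carry over. Pictures are saved under pics/ and viewed, at most 10 in all, crops included, and the job is handed in when it is done.

Besides the shell and the picture viewer there is one more tool, called in YAML: its name, and indented under it one key for each argument. step_arm: Moves the arm, as the interface text tells. Its arguments: {"type":"object","properties":{"deltas":{"type":"array"}},"required":["deltas"]}

```bash
mkdir -p pics; ls
python3 - <<'E'
from cell import env
import cv2
for n in("top","side"):
    d=env.get_image(n); cv2.imwrite(f"pics/{n}0.png",d["color"][:,:,::-1])
    print(n,d["intrinsics"].round(1).tolist(),d["R"].round(4).tolist(),d["t"].round(4).tolist())
print(env.observe(),env.grasp_offset)
E
```

```text
pics
top [[520.8, 0.0, 314.8], [0.0, 520.8, 242.7], [0.0, 0.0, 1.0]] [[0.0065, -0.9997, 0.0226], [-0.9976, -0.0081, -0.068], [0.0682, -0.0221, -0.9974]] [-0.0303, 0.4789, 1.276]
side [[458.5, 0.0, 325.5], [0.0, 458.5, 233.6], [0.0, 0.0, 1.0]] [[0.9937, -0.112, -0.0019], [-0.0846, -0.7399, -0.6674], [0.0733, 0.6633, -0.7447]] [-0.4826, 0.1209, 1.1072]
{'t': 0.1, 'joints': array([ 9.86876897e-01,  2.45719644e-01,  1.55886834e+00,  1.07880373e-05,
        1.33871223e+00, -1.74110446e-01]), 'joint_velocities': array([-0.00172004, -0.00118513, -0.00338569,  0.00018197, -0.00027645,
        0.00079694]), 'joint_efforts': array([-9.15017540e-05, -4.16912019e+01, -3.15526056e+01,  6.85803895e-02,
        3.09711776e-02, -4.06071456e-05]), 'eef_pos': array([0.25868096, 0.59572592, 0.20448406]), 'orientation': array([-6.39104416e-01, -3.07524197e+00,  2.48526135e-03]), 'contact_force': array([-0.14818491,  0.39191479,  0.73132   ]), 'moment': array([-0.01945015,  0.01662547,  0.0107719 ]), 'grasp_force': 0.0, 'gripper_width': 1.0001143060864357} 0.0188
```

View pics/top0.png

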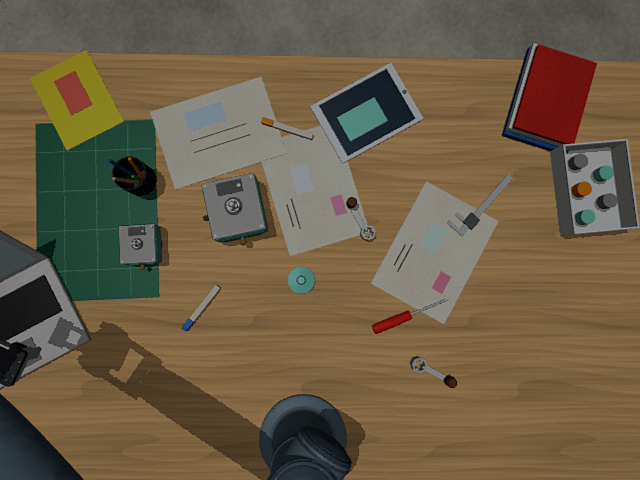

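View pics/side0.png

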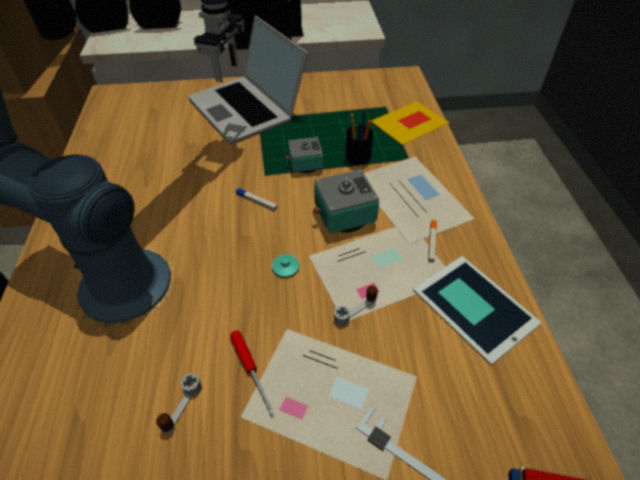

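Run:
```python
import cv2,numpy as np
t=cv2.imread("pics/top0.png");s=cv2.imread("pics/side0.png")
def c(im,x,y,w,h,W,H): return cv2.resize(im[y:y+h,x:x+w],(W,H),interpolation=cv2.INTER_CUBIC)
a=np.hstack([c(t,195,165,80,60+20,400,400)[:300],c(t,335,185,50,60,400,480)[:300]])
a=np.hstack([c(t,195,165,80,90,267,300),c(t,335,190,50,60,250,300)])
b=np.hstack([c(s,300,160,90,90,300,300),c(s,325,275,60,60,217,300)])
cv2.imwrite("pics/c0.png",np.vstack([a,b]))
```

```text
(no output)
```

View pics/c0.png

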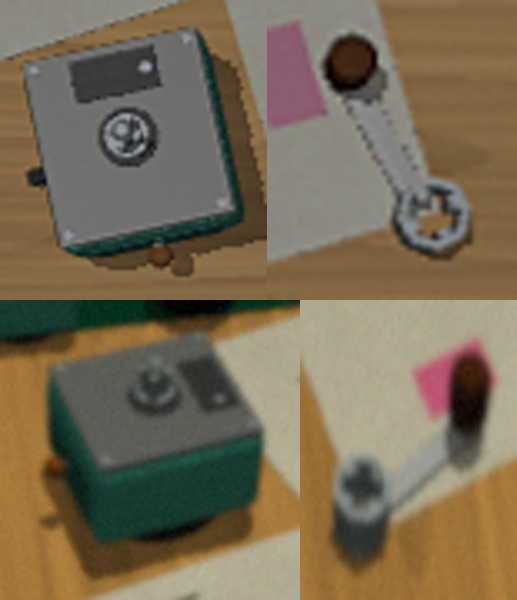

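```bash
cat > h.py <<'E'
from cell import env
import cv2,numpy as np
from scipy.spatial.transform import Rotation as Ro
def ray(d,px,z):
    K,R,t=d["intrinsics"],d["R"],d["t"]; c=-R.T@t
    v=R.T@np.linalg.solve(K,[px[0],px[1],1]); return c+v*(z-c[2])/v[2]
def proj(d,X):
    p=d["intrinsics"]@(d["R"]@np.array(X)+d["t"]); return p[:2]/p[2]
def tri(d1,p1,d2,p2):
    A=[];b=[]
    for d,p in((d1,p1),(d2,p2)):
        c=-d["R"].T@d["t"]; v=d["R"].T@np.linalg.solve(d["intrinsics"],[p[0],p[1],1]); v/=np.linalg.norm(v)
        M=np.eye(3)-np.outer(v,v); A.append(M); b.append(M@c)
    return np.linalg.solve(sum(A),sum(b))
def blobs(m,x,y,w,h,amin=15):
    k=np.zeros_like(m);k[y:y+h,x:x+w]=m[y:y+h,x:x+w]
    cs=[c for c in cv2.findContours(k,cv2.RETR_EXTERNAL,cv2.CHAIN_APPROX_NONE)[0] if cv2.contourArea(c)>=amin]
    return sorted(cs,key=cv2.contourArea,reverse=True)
def yaw():  # world yaw of tool x and y axes
    R=Ro.from_rotvec(env.observe()["orientation"]).as_matrix(); return np.degrees(np.arctan2(R[1,:2],R[0,:2])),R
E
python3 - <<'E'
from h import *
T=env.get_image("top");S=env.get_image("side")
def masks(d):
    h=cv2.cvtColor(d["color"],cv2.COLOR_RGB2HSV); return h
h=masks(T)
H,s,v=cv2.split(h)
# knob: dark reddish
m=((v<95)).astype(np.uint8)*255
for c in blobs(m,340,190,30,25): 
    print("knob",cv2.minEnclosingCircle(c),cv2.contourArea(c)); break
grey=((s<50)&(v>90)).astype(np.uint8)*255
for c in blobs(((s<60)&(v>0)).astype(np.uint8)*255,195,165,80,90)[:1]:
    r=cv2.minAreaRect(c);bx=cv2.boxPoints(r);print("deck",r,[ray(T,p,.1).round(4).tolist() for p in bx],ray(T,r[0],.1))
dark=(v<75).astype(np.uint8)*255
for c in blobs(dark,222,193,24,28)[:3]: print("collar",cv2.minEnclosingCircle(c),cv2.contourArea(c))
b=((H>3)&(H<16)&(s>120)&(v>60)&(v<150)).astype(np.uint8)*255
for c in blobs(b,236,233,16,14,5)[:2]: print("button",cv2.minEnclosingCircle(c),ray(T,cv2.minEnclosingCircle(c)[0],.03))
print("v around collar");print(v[196:220,222:246])
print("s hub");print(s[222:246,356:382])
E
```

```text
knob ((352.8125, 203.125), 7.214723110198975) 114.0
deck ((231.0854949951172, 206.8328857421875), (58.03727340698242, 58.09010314941406), 77.79953002929688) [[0.6067, 0.2511, 0.1], [0.6371, 0.1197, 0.1], [0.5043, 0.0894, 0.1], [0.4747, 0.22, 0.1]] [0.55543856 0.17014695 0.1       ]
collar ((233.0, 205.5), 9.013978004455566) 223.5
button ((242.5, 241.5), 3.5356338024139404) [0.47976787 0.15057444 0.03      ]
v around collar
[[112 114 115 113 113 112 112 113 116 115 117 117 117 117 114 113 112 111
  111 111 110 110 110 109]
 [113 111 112 111 113 114 116  98  92  73  69  69  67  67  97 115 116 114
  111 111 111 110 111 111]
 [112 111 111 112 114 117 100  67  56  49  46  47  46  47  62  71  69 106
  114 112 111 110 111 110]
 [111 111 111 113 108  79  59  33  84 142 152 154 114  88  60  56  53  64
  108 113 113 110 110 111]
 [111 112 113 116  88  54  54 135 140 142 143 162  95 141 138  67  46  55
   86 111 113 111 110 110]
 [110 111 114  92  59  89 142 136  99  82  78 106  56  80  89 144  84  45
   63 109 115 111 111 111]
 [112 112 107  70  67 139 136 104 135 147 120  82  47  64  67 149 1
[... 3674 characters left out ...]
85 141 140
  131 126 124 121 124 123 124 121]
 [128 122 124 123 130 126 125 129 134 136  28   8   5  82 134 150 143 131
  124 124 123 120 121 124 124 124]
 [123 125 124 123 121 124 124 129 125 131 129 133 137 149 140 139 124 125
  124 126 120 121 125 124 123 122]
 [125 122 124 125 125 124 125 122 124 125 124 129 125 128 123 123 124 125
  126 125 126 122 124 125 121 124]
 [122 122 125 125 125 123 124 123 123 125 126 122 123 128 126 126 125 125
  121 124 122 124 123 126 124 124]
 [125 125 129 123 128 126 126 126 129 128 126 126 125 128 122 122 122 121
  123 126 124 124 123 126 124 127]
 [124 124 125 124 126 121 123 127 124 123 125 124 124 121 123 126 123 124
  122 123 124 123 123 124 124 121]]
```

Run:
```python
from h import *
T=env.get_image("top");S=env.get_image("side")
hub=ray(T,(368.2,233),.032);knob=ray(T,(352.8,203.1),.0505);seat=ray(T,(233,205.5),.108)
print(hub,knob,seat,np.linalg.norm((knob-hub)[:2]),np.degrees(np.arctan2(*(knob-hub)[1::-1])))
for p in (hub,knob,seat,seat+[0,0,.028]): print(proj(S,p))
print(yaw()[0],-T["R"].T@T["t"])
a=cv2.resize(T["color"][190:222,217:249],(400,400),interpolation=cv2.INTER_CUBIC)
def mk(d,p,x,y,n):
    im=cv2.resize(d["color"][y:y+n,x:x+n],(400,400),interpolation=cv2.INTER_CUBIC)
    for q in p: cv2.drawMarker(im,tuple(((proj(d,q)-[x,y]+.5)*400/n).astype(int).tolist()),(255,0,0),0,14,1)
    return im
b=mk(S,[seat,seat+[0,0,.028],seat+[0,0,-.008]],325,165,45)
cv2.imwrite("pics/c1.png",np.hstack([mk(S,[hub,knob,hub-[0,0,.032]],325,275,60),b])[:,:,::-1])
```

```text
[ 0.50310452 -0.15779681  0.032     ] [ 0.57418017 -0.11794478  0.0505    ] [0.55748922 0.16467815 0.108     ] 0.08148577974125976 29.27929769558276
[341.33421634 311.99416982]
[370.39915026 289.41128294]
[346.10203183 186.74319005]
[346.4519801  178.48788587]
[156.5192937   66.51929685] [0.39098065 0.00173341 1.3060158 ]
```

View pics/c1.png

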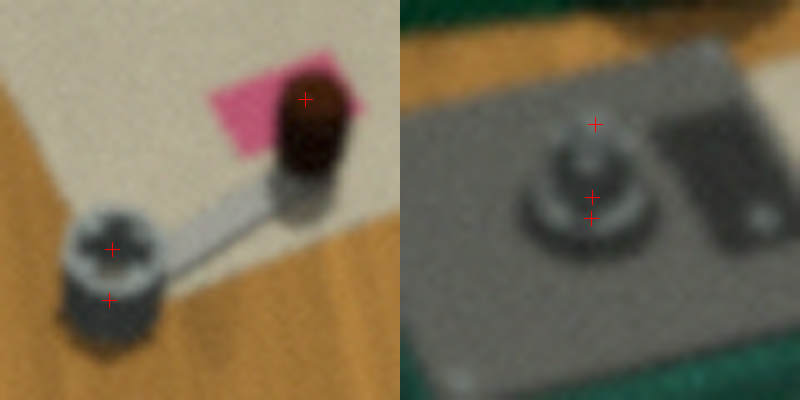

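step_arm:
  deltas:
    - {"xyz": [-26.2, -29.7, 0], "rotation": [0, 0, 0], "fingers": -1}
    - {"xyz": [-26.2, -29.7, 0], "rotation": [0, 0, 0], "fingers": -1}
    - {"xyz": [-26.2, -29.7, 0], "rotation": [0, 0, 0], "fingers": -1}
    - {"xyz": [-26.2, -29.7, 0], "rotation": [0, 0, 0], "fingers": -1}
    - {"xyz": [-26.2, -29.7, 0], "rotation": [0, 0, 0], "fingers": -1}

```text
t: 0.72
eef_pos: [0.32, 0.4061, 0.2054]
orientation: [0.638, 3.076, -0.0]
contact_force: [1.1, -0.4, 0.6]
gripper_width: 0.997
grasp_force: 0.0
```

step_arm:
  deltas:
    - {"xyz": [-26.2, -29.7, 0], "rotation": [0, 0, 0], "fingers": -1}
    - {"xyz": [-26.2, -29.7, 0], "rotation": [0, 0, 0], "fingers": -1}
    - {"xyz": [-26.2, -29.7, 0], "rotation": [0, 0, 0], "fingers": -1}
    - {"xyz": [-26.2, -29.7, 0], "rotation": [0, 0, 0], "fingers": -1}
    - {"xyz": [-26.2, -29.7, 0], "rotation": [0, 0, 0], "fingers": -1}

```text
t: 1.13
eef_pos: [0.381, 0.2177, 0.2056]
orientation: [0.638, 3.075, 0.0]
contact_force: [0.8, 0.9, 0.3]
gripper_width: 0.998
grasp_force: 0.0
```

step_arm:
  deltas:
    - {"xyz": [-26.2, -29.7, 0], "rotation": [0, 0, 0], "fingers": -1}
    - {"xyz": [-26.2, -29.7, 0], "rotation": [0, 0, 0], "fingers": -1}
    - {"xyz": [-26.2, -29.7, 0], "rotation": [0, 0, 0], "fingers": -1}
    - {"xyz": [-26.2, -29.7, 0], "rotation": [0, 0, 0], "fingers": -1}
    - {"xyz": [-26.2, -29.7, 0], "rotation": [0, 0, 0], "fingers": -1}

```text
t: 1.55
eef_pos: [0.4422, 0.029, 0.2058]
orientation: [0.639, 3.075, 0.0]
contact_force: [0.7, 0.4, -0.5]
gripper_width: 0.998
grasp_force: 0.0
```

step_arm:
  deltas:
    - {"xyz": [-26.2, -29.7, 0], "rotation": [0, 0, 0], "fingers": -1}
    - {"xyz": [-26.2, -29.7, 0], "rotation": [0, 0, 0], "fingers": -1}
    - {"xyz": [-26.2, -29.7, 0], "rotation": [0, 0, 0], "fingers": -1}
    - {"xyz": [-26.2, -29.7, 0], "rotation": [0, 0, 0], "fingers": -1}
    - {"xyz": [-26.2, -29.7, 0], "rotation": [0, 0, 0], "fingers": -1}

```text
t: 1.97
eef_pos: [0.5031, -0.1595, 0.2056]
orientation: [0.64, 3.075, -0.0]
contact_force: [0.2, -0.6, 0.5]
gripper_width: 0.999
grasp_force: 0.0
```

step_arm:
  deltas:
    - {"xyz": [0, 0, 9], "rotation": [0, 0, -0.115], "fingers": -1}
    - {"xyz": [0, 0, 9], "rotation": [0, 0, -0.115], "fingers": -1}
    - {"xyz": [0, 0, 9], "rotation": [0, 0, -0.115], "fingers": -1}
    - {"xyz": [0, 0, 9], "rotation": [0, 0, -0.115], "fingers": -1}
    - {"xyz": [0, 0, 9], "rotation": [0, 0, -0.115], "fingers": -1}

```text
t: 2.38
eef_pos: [0.5029, -0.1575, 0.16]
orientation: [-0.268, 3.13, 0.0]
contact_force: [-0.1, 0.5, 0.3]
gripper_width: 1.003
grasp_force: 0.0
```

step_arm:
  deltas:
    - {"xyz": [0, 0, 9], "rotation": [0, 0, -0.115], "fingers": -1}
    - {"xyz": [0, 0, 9], "rotation": [0, 0, -0.115], "fingers": -1}
    - {"xyz": [0, 0, 9], "rotation": [0, 0, -0.115], "fingers": -1}
    - {"xyz": [0, 0, 0], "rotation": [0, 0, 0], "fingers": -1}
    - {"xyz": [0, 0, 0], "rotation": [0, 0, 0], "fingers": -1}

```text
t: 2.8
eef_pos: [0.5026, -0.1572, 0.1332]
orientation: [0.788, -3.04, -0.001]
contact_force: [-0.3, -0.2, 1.3]
gripper_width: 1.0
grasp_force: 0.0
```

```bash
cat >> h.py <<'E'
def rep(tx=None,ty=None):
    o=env.observe();y,R=yaw();e=o["eef_pos"]
    print("t%.2f"%o["t"],"pos",(e*1e3).round(1),"yaw",y.round(1),"z",R[:,2].round(3),"F",o["contact_force"].round(1),"M",o["moment"].round(2),"w%.3f g%.1f"%(o["gripper_width"],o["grasp_force"]),"j",o["joints"].round(2))
    if tx is not None: print("tool delta mm",(R.T@(np.array([tx,ty,e[2]])-e)*1e3).round(1))
E
python3 -c "
from h import *
rep(.5031,-.1578)"
```

```text
t2.80 pos [ 502.6 -157.2  133.2] yaw [-150.9  119.1] z [-0.001  0.001 -1.   ] F [-0.3 -0.2  1.3] M [ 0.01 -0.    0.  ] w1.000 g0.0 j [-0.52  0.04  1.93  0.    1.18 -2.6 ]
tool delta mm [-0.1 -0.7 -0. ]
```

step_arm:
  deltas:
    - {"xyz": [0, -0.7, 30], "rotation": [0, 0, 0], "fingers": -1}
    - {"xyz": [0, 0, 30], "rotation": [0, 0, 0], "fingers": -1}
    - {"xyz": [0, 0, 30], "rotation": [0, 0, 0], "fingers": -1}
    - {"xyz": [0, 0, 25], "rotation": [0, 0, 0], "fingers": -1}
    - {"xyz": [0, 0, 12], "rotation": [0, 0, 0], "fingers": -1}

```text
t: 3.22
eef_pos: [0.5018, -0.1572, 0.0041]
orientation: [0.788, -3.038, -0.004]
contact_force: [0.1, 0.1, -0.7]
gripper_width: 1.001
grasp_force: 0.0
```

step_arm:
  deltas:
    - {"xyz": [0, 0, 0], "rotation": [0, 0, 0], "fingers": 0}
    - {"xyz": [0, 0, 0], "rotation": [0, 0, 0], "fingers": 0.5}
    - {"xyz": [0, 0, 0], "rotation": [0, 0, 0], "fingers": 1}
    - {"xyz": [0, 0, 0], "rotation": [0, 0, 0], "fingers": 1}
    - {"xyz": [0, 0, 0], "rotation": [0, 0, 0], "fingers": 1}

```text
t: 3.63
eef_pos: [0.5045, -0.1587, 0.0082]
orientation: [-0.792, 3.038, -0.004]
contact_force: [-1.0, -0.2, 0.5]
gripper_width: 0.685
grasp_force: 0.0
```

step_arm:
  deltas:
    - {"xyz": [0, 0, 0], "rotation": [0, 0, 0], "fingers": 1}
    - {"xyz": [0, 0, 0], "rotation": [0, 0, 0], "fingers": 1}
    - {"xyz": [0, 0, 0], "rotation": [0, 0, 0], "fingers": 1}
    - {"xyz": [0, 0, 0], "rotation": [0, 0, 0], "fingers": 1}
    - {"xyz": [0, 0, 0], "rotation": [0, 0, 0], "fingers": 1}

```text
t: 4.05
eef_pos: [0.5033, -0.1581, 0.0065]
orientation: [0.793, -3.04, 0.0]
contact_force: [0.6, -0.2, 0.4]
gripper_width: 0.359
grasp_force: 30.0
```

```bash
python3 -c "
from h import *
rep(.5031,-.1578)"
```

```text
t4.05 pos [ 503.3 -158.1    6.5] yaw [-150.8  119.2] z [ 0. -0. -1.] F [ 0.6 -0.2  0.4] M [ 0.03 -0.   -0.03] w0.359 g30.0 j [-0.52  0.24  1.97 -0.    0.93 -2.6 ]
tool delta mm [ 0.   0.3 -0. ]
```

step_arm:
  deltas:
    - {"xyz": [0, 0, -20], "rotation": [0, 0, 0], "fingers": 1}
    - {"xyz": [0, 0, -40], "rotation": [0, 0, 0], "fingers": 1}
    - {"xyz": [0, 0, -40], "rotation": [0, 0, 0.09], "fingers": 1}
    - {"xyz": [0, 0, -40], "rotation": [0, 0, 0.1], "fingers": 1}
    - {"xyz": [0, 0, -40], "rotation": [0, 0, 0.09], "fingers": 1}

```text
t: 4.47
eef_pos: [0.5024, -0.1575, 0.1876]
orientation: [0.353, -3.12, -0.001]
contact_force: [-0.1, -0.5, -1.8]
gripper_width: 0.362
grasp_force: 30.0
```

step_arm:
  deltas:
    - {"xyz": [-12.6, 30.2, 0], "rotation": [0, 0, 0], "fingers": 1}
    - {"xyz": [-12.6, 30.2, 0], "rotation": [0, 0, 0], "fingers": 1}
    - {"xyz": [-12.6, 30.2, 0], "rotation": [0, 0, 0], "fingers": 1}
    - {"xyz": [-12.6, 30.2, 0], "rotation": [0, 0, 0], "fingers": 1}
    - {"xyz": [-12.6, 30.2, 0], "rotation": [0, 0, 0], "fingers": 1}

```text
t: 4.88
eef_pos: [0.5296, 0.0049, 0.1859]
orientation: [0.36, -3.12, -0.0]
contact_force: [0.3, -0.7, -2.3]
gripper_width: 0.356
grasp_force: 30.0
```

step_arm:
  deltas:
    - {"xyz": [-12.6, 30.2, 0], "rotation": [0, 0, 0], "fingers": 1}
    - {"xyz": [-12.6, 30.2, 0], "rotation": [0, 0, 0], "fingers": 1}
    - {"xyz": [-12.6, 30.2, 0], "rotation": [0, 0, 0], "fingers": 1}
    - {"xyz": [-12.6, 30.2, 0], "rotation": [0, 0, 0], "fingers": 1}
    - {"xyz": [-12.6, 30.2, 0], "rotation": [0, 0, 0], "fingers": 1}

```text
t: 5.3
eef_pos: [0.5565, 0.1664, 0.1857]
orientation: [0.361, -3.119, 0.0]
contact_force: [0.7, 0.1, -1.4]
gripper_width: 0.358
grasp_force: 30.0
```

step_arm:
  deltas:
    - {"xyz": [0, 0, 0], "rotation": [0, 0, 0], "fingers": 1}
    - {"xyz": [0, 0, 0], "rotation": [0, 0, 0], "fingers": 1}
    - {"xyz": [0, 0, 0], "rotation": [0, 0, 0], "fingers": 1}

```text
t: 5.55
eef_pos: [0.5565, 0.1645, 0.1857]
orientation: [0.361, -3.119, 0.001]
contact_force: [-0.6, -0.6, -1.3]
gripper_width: 0.362
grasp_force: 30.0
```

Run:
```python
from h import *
rep(.5575,.1647)
d={n:env.get_image(n) for n in("top","side")}
e=env.observe()["eef_pos"]; u=e-[0,0,.0065]
a=[]
for n,w in(("top",80),("side",100)):
    D=d[n];p=proj(D,u).astype(int);x,y=p-w//2
    im=cv2.resize(D["color"][y:y+w,x:x+w],(400,400),interpolation=cv2.INTER_CUBIC)
    for q in(u,np.array([.5575,.1647,.136]),u+[0,0,.032]): cv2.drawMarker(im,tuple(((proj(D,q)-[x,y]+.5)*400/w).astype(int).tolist()),(255,0,0),0,10,1)
    a.append(im)
cv2.imwrite("pics/c2.png",np.hstack(a)[:,:,::-1])
```

```text
t5.55 pos [556.5 164.5 185.7] yaw [-166.8  103.2] z [-0.001 -0.001 -1.   ] F [-0.6 -0.6 -1.3] M [0.06 0.01 0.03] w0.362 g30.0 j [ 0.09  0.1   1.76 -0.    1.28 -1.71]
tool delta mm [-1. -0. -0.]
```

View pics/c2.png

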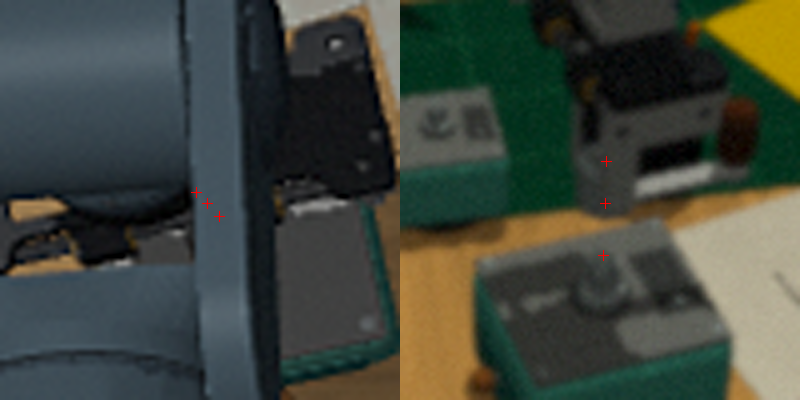

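step_arm:
  deltas:
    - {"xyz": [-1, 0, 20], "rotation": [0, 0, 0], "fingers": 1}
    - {"xyz": [0, 0, 18], "rotation": [0, 0, 0], "fingers": 1}
    - {"xyz": [0, 0, 4], "rotation": [0, 0, 0], "fingers": 1}
    - {"xyz": [0, 0, 3], "rotation": [0, 0, 0], "fingers": 1}
    - {"xyz": [0, 0, 2], "rotation": [0, 0, 0], "fingers": 1}

```text
t: 6.07
eef_pos: [0.5582, 0.1644, 0.1397]
orientation: [-0.359, 3.121, -0.0]
contact_force: [-0.1, -0.7, -1.4]
gripper_width: 0.356
grasp_force: 30.0
```

step_arm:
  deltas:
    - {"xyz": [0, 0, 1], "rotation": [0, 0, 0], "fingers": 1}
    - {"xyz": [0, 0, 1], "rotation": [0, 0, 0], "fingers": 1}
    - {"xyz": [0, 0, 0], "rotation": [0, 0, 0], "fingers": 1}

```text
t: 6.32
eef_pos: [0.5584, 0.165, 0.1381]
orientation: [-0.36, 3.12, -0.0]
contact_force: [-0.0, -0.5, -1.1]
gripper_width: 0.364
grasp_force: 30.0
```

```bash
python3 -c "
from h import *
rep(.5575,.1647)"
```

```text
t6.32 pos [558.4 165.  138.1] yaw [-166.8  103.2] z [ 0.001  0.    -1.   ] F [-0.  -0.5 -1.1] M [ 0.09  0.05 -0.  ] w0.364 g30.0 j [ 0.09  0.16  1.79  0.    1.19 -1.71]
tool delta mm [ 1.  -0.1 -0. ]
```

step_arm:
  deltas:
    - {"xyz": [0.5, 0, 1], "rotation": [0, 0, 0], "fingers": 1}
    - {"xyz": [0, 0, 1], "rotation": [0, 0, 0], "fingers": 1}
    - {"xyz": [0, 0, 1], "rotation": [0, 0, 0], "fingers": 1}
    - {"xyz": [0, 0, 0], "rotation": [0, 0, 0], "fingers": 1}

```text
t: 6.65
eef_pos: [0.5574, 0.1649, 0.1343]
orientation: [0.361, -3.121, 0.0]
contact_force: [-1.3, 0.4, -1.9]
gripper_width: 0.362
grasp_force: 30.0
```

step_arm:
  deltas:
    - {"xyz": [0, 0, 1], "rotation": [0, 0, 0], "fingers": 1}
    - {"xyz": [0, 0, 0.5], "rotation": [0, 0, 0], "fingers": 1}
    - {"xyz": [0, 0, 0], "rotation": [0, 0, 0], "fingers": 1}

```text
t: 6.9
eef_pos: [0.5577, 0.165, 0.1334]
orientation: [-0.361, 3.121, 0.0]
contact_force: [-1.0, 1.1, 1.3]
gripper_width: 0.357
grasp_force: 30.0
```

```bash
python3 -c "
from h import *
rep(.5575,.1647)"
```

```text
t6.90 pos [557.7 165.  133.4] yaw [-166.8  103.2] z [ 0.  0. -1.] F [-1.   1.1  1.3] M [0.12 0.31 0.04] w0.357 g30.0 j [ 0.09  0.16  1.79  0.    1.19 -1.71]
tool delta mm [ 0.2 -0.2 -0. ]
```

step_arm:
  deltas:
    - {"xyz": [0, 0, 0.7], "rotation": [0, 0, 0], "fingers": 1}
    - {"xyz": [0, 0, 0], "rotation": [0, 0, 0.05], "fingers": 1}
    - {"xyz": [0, 0, 0], "rotation": [0, 0, 0.05], "fingers": 1}
    - {"xyz": [0, 0, 0], "rotation": [0, 0, 0.05], "fingers": 1}

```text
t: 7.23
eef_pos: [0.5578, 0.165, 0.1334]
orientation: [-0.123, 3.139, 0.0]
contact_force: [-2.4, 0.4, 5.4]
gripper_width: 0.359
grasp_force: 30.0
```

step_arm:
  deltas:
    - {"xyz": [0, 0, 0], "rotation": [0, 0, 0.05], "fingers": 1}
    - {"xyz": [0, 0, 0], "rotation": [0, 0, 0.05], "fingers": 1}
    - {"xyz": [0, 0, 0], "rotation": [0, 0, 0.05], "fingers": 1}

```text
t: 7.48
eef_pos: [0.5577, 0.1651, 0.1334]
orientation: [0.113, 3.139, 0.0]
contact_force: [-3.4, 0.1, 5.9]
gripper_width: 0.357
grasp_force: 30.0
```

```bash
python3 -c "
from h import *
rep(.5575,.1647)"
```

```text
t7.48 pos [557.7 165.1 133.4] yaw [175.9  85.9] z [ 0.  0. -1.] F [-3.4  0.1  5.9] M [0.1  0.73 0.08] w0.357 g30.0 j [ 0.09  0.16  1.79  0.    1.19 -1.41]
tool delta mm [ 0.2 -0.4 -0. ]
```

step_arm:
  deltas:
    - {"xyz": [0.5, 0, 0], "rotation": [0, 0, 0.05], "fingers": 1}
    - {"xyz": [0, 0, 0], "rotation": [0, 0, 0.05], "fingers": 1}
    - {"xyz": [0, 0, 0], "rotation": [0, 0, 0.05], "fingers": 1}
    - {"xyz": [0, 0, 0], "rotation": [0, 0, 0.05], "fingers": 1}
    - {"xyz": [0, 0, 0], "rotation": [0, 0, 0.05], "fingers": 1}

```text
t: 7.9
eef_pos: [0.5574, 0.1654, 0.1334]
orientation: [0.504, 3.1, 0.001]
contact_force: [-3.1, 0.5, 4.8]
gripper_width: 0.358
grasp_force: 30.0
```

step_arm:
  deltas:
    - {"xyz": [0, 0, 0], "rotation": [0, 0, 0.05], "fingers": 1}
    - {"xyz": [0, 0, 0], "rotation": [0, 0, 0.05], "fingers": 1}
    - {"xyz": [0, 0, 0], "rotation": [0, 0, 0.05], "fingers": 1}
    - {"xyz": [0, 0, 0], "rotation": [0, 0, 0.05], "fingers": 1}

```text
t: 8.23
eef_pos: [0.5573, 0.1656, 0.1334]
orientation: [0.811, 3.035, 0.002]
contact_force: [-3.0, 2.4, 4.6]
gripper_width: 0.36
grasp_force: 30.0
```

```bash
python3 -c "
from h import *
rep(.5575,.1647)"
```

```text
t8.23 pos [557.3 165.6 133.4] yaw [150.1  60.1] z [ 0.001  0.001 -1.   ] F [-3.   2.4  4.6] M [0.35 0.55 0.09] w0.360 g30.0 j [ 0.09  0.16  1.79  0.    1.19 -0.96]
tool delta mm [-0.6 -0.7 -0. ]
```

step_arm:
  deltas:
    - {"xyz": [1, 0, 0], "rotation": [0, 0, 0], "fingers": 1}
    - {"xyz": [0, 0, 0.3], "rotation": [0, 0, -0.06], "fingers": 1}
    - {"xyz": [0, 0, 0], "rotation": [0, 0, -0.06], "fingers": 1}
    - {"xyz": [0, 0, 0], "rotation": [0, 0, -0.06], "fingers": 1}
    - {"xyz": [0, 0, 0], "rotation": [0, 0, -0.06], "fingers": 1}

```text
t: 8.65
eef_pos: [0.5574, 0.1657, 0.1334]
orientation: [0.431, 3.109, 0.002]
contact_force: [-0.0, 0.9, 5.5]
gripper_width: 0.357
grasp_force: 30.0
```

step_arm:
  deltas:
    - {"xyz": [0, 0, 0], "rotation": [0, 0, -0.06], "fingers": 1}
    - {"xyz": [0, 0, 0], "rotation": [0, 0, -0.06], "fingers": 1}
    - {"xyz": [0, 0, 0], "rotation": [0, 0, -0.06], "fingers": 1}
    - {"xyz": [0, 0, 0], "rotation": [0, 0, -0.06], "fingers": 1}

```text
t: 8.98
eef_pos: [0.5575, 0.1655, 0.1334]
orientation: [0.056, 3.138, 0.0]
contact_force: [0.8, 0.8, 4.9]
gripper_width: 0.361
grasp_force: 30.0
```

step_arm:
  deltas:
    - {"xyz": [0, 0, 0], "rotation": [0, 0, -0.06], "fingers": 1}
    - {"xyz": [0, 0, 0], "rotation": [0, 0, -0.06], "fingers": 1}
    - {"xyz": [0, 0, 0], "rotation": [0, 0, -0.06], "fingers": 1}
    - {"xyz": [0, 0, 0], "rotation": [0, 0, -0.06], "fingers": 1}

```text
t: 9.32
eef_pos: [0.5576, 0.1654, 0.1333]
orientation: [-0.32, 3.121, -0.0]
contact_force: [-0.4, 0.9, 4.6]
gripper_width: 0.361
grasp_force: 30.0
```

```bash
python3 -c "
from h import *
rep(.5575,.1647)"
```

```text
t9.32 pos [557.6 165.4 133.3] yaw [-168.3  101.7] z [ 0.004  0.    -1.   ] F [-0.4  0.9  4.6] M [ 0.13 -0.07 -0.  ] w0.361 g30.0 j [ 0.09  0.16  1.79 -0.    1.18 -1.68]
tool delta mm [ 0.3 -0.7 -0. ]
```

Lateral force is now near zero; continue the rock counter-clockwise.

step_arm:
  deltas:
    - {"xyz": [0, 0, 0.3], "rotation": [0, 0, -0.05], "fingers": 1}
    - {"xyz": [0, 0, 0], "rotation": [0, 0, -0.05], "fingers": 1}
    - {"xyz": [0, 0, 0], "rotation": [0, 0, -0.05], "fingers": 1}
    - {"xyz": [0, 0, 0], "rotation": [0, 0, -0.05], "fingers": 1}

```text
t: 9.65
eef_pos: [0.5577, 0.1655, 0.1329]
orientation: [-0.629, 3.074, -0.001]
contact_force: [1.8, 1.0, 2.3]
gripper_width: 0.357
grasp_force: 30.0
```

step_arm:
  deltas:
    - {"xyz": [0, 0, 0], "rotation": [0, 0, -0.05], "fingers": 1}
    - {"xyz": [0, 0, 0], "rotation": [0, 0, -0.05], "fingers": 1}
    - {"xyz": [0, 0, 0], "rotation": [0, 0, -0.05], "fingers": 1}
    - {"xyz": [0, 0, 0], "rotation": [0, 0, -0.05], "fingers": 1}

```text
t: 9.98
eef_pos: [0.556, 0.1651, 0.1309]
orientation: [0.934, -2.999, 0.001]
contact_force: [0.5, -1.8, -2.8]
gripper_width: 0.361
grasp_force: 30.0
```

```bash
python3 -c "
from h import *
rep(.5575,.1647)"
```

```text
t9.98 pos [556.  165.1 130.9] yaw [-145.4  124.6] z [-0.    -0.001 -1.   ] F [ 0.5 -1.8 -2.8] M [-0.11 -0.17 -0.  ] w0.361 g30.0 j [ 0.09  0.16  1.8  -0.    1.18 -2.08]
tool delta mm [-1.  -1.1  0. ]
```

step_arm:
  deltas:
    - {"xyz": [0, 0, 1], "rotation": [0, 0, 0], "fingers": 1}
    - {"xyz": [0, 0, 1], "rotation": [0, 0, 0], "fingers": 1}
    - {"xyz": [0, 0, 1], "rotation": [0, 0, 0], "fingers": 1}
    - {"xyz": [0, 0, 0], "rotation": [0, 0, 0], "fingers": 1}

```text
t: 10.32
eef_pos: [0.5561, 0.1653, 0.1282]
orientation: [0.928, -3.001, 0.0]
contact_force: [0.1, 0.2, -2.0]
gripper_width: 0.36
grasp_force: 30.0
```

```bash
python3 -c "
from h import *
rep(.5575,.1647)"
```

```text
t10.32 pos [556.1 165.3 128.2] yaw [-145.6  124.4] z [-0. -0. -1.] F [ 0.1  0.2 -2. ] M [-0.01 -0.12 -0.01] w0.360 g30.0 j [ 0.09  0.17  1.8  -0.    1.18 -2.08]
tool delta mm [-0.8 -1.3  0. ]
```

step_arm:
  deltas:
    - {"xyz": [0, 0, 3], "rotation": [0, 0, 0], "fingers": 1}
    - {"xyz": [0, 0, 3], "rotation": [0, 0, 0], "fingers": 1}
    - {"xyz": [0, 0, 3], "rotation": [0, 0, 0], "fingers": 1}
    - {"xyz": [0, 0, 2], "rotation": [0, 0, 0], "fingers": 1}
    - {"xyz": [0, 0, 0], "rotation": [0, 0, 0], "fingers": 1}

```text
t: 10.73
eef_pos: [0.5562, 0.1653, 0.1171]
orientation: [-0.929, 3.001, -0.0]
contact_force: [2.2, -0.5, -3.0]
gripper_width: 0.359
grasp_force: 30.0
```

step_arm:
  deltas:
    - {"xyz": [0, 0, 1], "rotation": [0, 0, 0], "fingers": 1}
    - {"xyz": [0, 0, 1], "rotation": [0, 0, 0], "fingers": 1}
    - {"xyz": [0, 0, 1], "rotation": [0, 0, 0], "fingers": 1}
    - {"xyz": [0, 0, 0], "rotation": [0, 0, 0], "fingers": 1}

```text
t: 11.07
eef_pos: [0.5563, 0.1654, 0.1146]
orientation: [-0.929, 3.001, -0.0]
contact_force: [1.6, 0.3, -2.2]
gripper_width: 0.357
grasp_force: 30.0
```

```bash
python3 -c "
from h import *
rep(.5575,.1647)"
```

```text
t11.07 pos [556.3 165.4 114.6] yaw [-145.6  124.4] z [ 0. -0. -1.] F [ 1.6  0.3 -2.2] M [ 0.07 -0.26  0.02] w0.357 g30.0 j [ 0.09  0.18  1.81 -0.    1.15 -2.08]
tool delta mm [-0.6 -1.3  0. ]
```

step_arm:
  deltas:
    - {"xyz": [0, 0, 1], "rotation": [0, 0, 0], "fingers": 1}
    - {"xyz": [0, 0, 1], "rotation": [0, 0, 0], "fingers": 1}
    - {"xyz": [0, 0, 0.5], "rotation": [0, 0, 0], "fingers": 1}
    - {"xyz": [0, 0, 0], "rotation": [0, 0, 0], "fingers": 1}

```text
t: 11.4
eef_pos: [0.5564, 0.1655, 0.1144]
orientation: [0.929, -3.001, 0.0]
contact_force: [-4.4, -2.3, 10.3]
gripper_width: 0.358
grasp_force: 30.0
```

step_arm:
  deltas:
    - {"xyz": [0, 0, 0], "rotation": [0, 0, 0.08], "fingers": 1}
    - {"xyz": [0, 0, 0], "rotation": [0, 0, 0.08], "fingers": 1}
    - {"xyz": [0, 0, 0], "rotation": [0, 0, 0.08], "fingers": 1}
    - {"xyz": [0, 0, 0], "rotation": [0, 0, 0.08], "fingers": 1}
    - {"xyz": [0, 0, 0], "rotation": [0, 0, 0.08], "fingers": 1}

```text
t: 11.82
eef_pos: [0.5568, 0.1658, 0.1144]
orientation: [-0.31, 3.125, 0.0]
contact_force: [-3.0, 0.3, 9.5]
gripper_width: 0.36
grasp_force: 30.0
```

```bash
python3 -c "
from h import *
rep(.5575,.1647)"
```

```text
t11.82 pos [556.8 165.8 114.4] yaw [-168.7  101.3] z [ 0.001  0.    -1.   ] F [-3.   0.3  9.5] M [0.07 0.63 0.27] w0.360 g30.0 j [ 0.09  0.18  1.81  0.    1.15 -1.67]
tool delta mm [-0.5 -1.2  0. ]
```

step_arm:
  deltas:
    - {"xyz": [0, 0, -1], "rotation": [0, 0, 0.1], "fingers": 1}
    - {"xyz": [0, 0, 0], "rotation": [0, 0, 0.1], "fingers": 1}
    - {"xyz": [0, 0, 0], "rotation": [0, 0, 0.1], "fingers": 1}
    - {"xyz": [0, 0, 0], "rotation": [0, 0, 0.1], "fingers": 1}
    - {"xyz": [0, 0, 0], "rotation": [0, 0, 0.1], "fingers": 1}

```text
t: 12.23
eef_pos: [0.5568, 0.1667, 0.1145]
orientation: [0.475, 3.104, 0.004]
contact_force: [-0.5, 4.3, 2.8]
gripper_width: 0.359
grasp_force: 30.0
```

step_arm:
  deltas:
    - {"xyz": [0, 0, 0], "rotation": [0, 0, 0.1], "fingers": 1}
    - {"xyz": [0, 0, 0], "rotation": [0, 0, 0.1], "fingers": 1}
    - {"xyz": [0, 0, 0], "rotation": [0, 0, 0.1], "fingers": 1}
    - {"xyz": [0, 0, 0], "rotation": [0, 0, 0.1], "fingers": 1}

```text
t: 12.57
eef_pos: [0.5572, 0.1673, 0.1145]
orientation: [1.082, 2.948, 0.007]
contact_force: [2.2, 6.6, 1.8]
gripper_width: 0.358
grasp_force: 30.0
```

```bash
python3 -c "
from h import *
rep(.5575,.1647)"
```

```text
t12.57 pos [557.2 167.3 114.5] yaw [139.7  49.7] z [ 0.003  0.004 -1.   ] F [2.2 6.6 1.8] M [ 1.14 -0.32  0.34] w0.358 g30.0 j [ 0.1   0.18  1.81  0.    1.15 -0.77]
tool delta mm [-1.9 -1.8 -0. ]
```

step_arm:
  deltas:
    - {"xyz": [0.8, 2.2, 0.6], "rotation": [0, 0, 0.1], "fingers": 1}
    - {"xyz": [0, 0, 0], "rotation": [0, 0, 0.1], "fingers": 1}
    - {"xyz": [0, 0, 0], "rotation": [0, 0, 0.1], "fingers": 1}
    - {"xyz": [0, 0, 0], "rotation": [0, 0, 0.1], "fingers": 1}
    - {"xyz": [0, 0, 0], "rotation": [0, 0, 0.1], "fingers": 1}

```text
t: 12.98
eef_pos: [0.558, 0.1679, 0.1145]
orientation: [1.777, 2.588, 0.002]
contact_force: [0.2, -0.0, 6.8]
gripper_width: 0.359
grasp_force: 30.0
```

step_arm:
  deltas:
    - {"xyz": [0, 0, 0], "rotation": [0, 0, 0.1], "fingers": 1}
    - {"xyz": [0, 0, 0], "rotation": [0, 0, 0.1], "fingers": 1}
    - {"xyz": [0, 0, 0], "rotation": [0, 0, 0.1], "fingers": 1}

```text
t: 13.23
eef_pos: [0.5585, 0.168, 0.1145]
orientation: [2.144, 2.293, 0.005]
contact_force: [1.6, 2.0, 4.1]
gripper_width: 0.355
grasp_force: 30.0
```

```bash
python3 -c "
from h import *
rep(.5575,.1647)"
```

```text
t13.23 pos [558.5 168.  114.5] yaw [93.8  3.8] z [ 0.004  0.001 -1.   ] F [1.6 2.  4.1] M [ 0.02 -0.24  0.3 ] w0.355 g30.0 j [0.1  0.19 1.8  0.   1.15 0.03]
tool delta mm [-3.3 -1.2 -0. ]
```

step_arm:
  deltas:
    - {"xyz": [0.3, 1.4, 0], "rotation": [0, 0, 0.1], "fingers": 1}
    - {"xyz": [0, 0, 0], "rotation": [0, 0, 0.1], "fingers": 1}
    - {"xyz": [0, 0, 0], "rotation": [0, 0, 0.1], "fingers": 1}
    - {"xyz": [0, 0, 0], "rotation": [0, 0, 0.1], "fingers": 1}
    - {"xyz": [0, 0, 0], "rotation": [0, 0, 0.1], "fingers": 1}

```text
t: 13.65
eef_pos: [0.5595, 0.1679, 0.1145]
orientation: [2.645, 1.692, 0.003]
contact_force: [0.4, -2.2, 7.1]
gripper_width: 0.356
grasp_force: 30.0
```

step_arm:
  deltas:
    - {"xyz": [0, 0, 0], "rotation": [0, 0, 0.1], "fingers": 1}
    - {"xyz": [0, 0, 0], "rotation": [0, 0, 0.1], "fingers": 1}

```text
t: 13.82
eef_pos: [0.5598, 0.1677, 0.1145]
orientation: [2.8, 1.419, 0.004]
contact_force: [1.1, -2.3, 5.0]
gripper_width: 0.36
grasp_force: 30.0
```

```bash
python3 -c "
from h import *
rep(.5575,.1647)"
```

```text
t13.82 pos [559.8 167.7 114.5] yaw [ 53.8 -36.2] z [ 0.003 -0.001 -1.   ] F [ 1.1 -2.3  5. ] M [-0.46 -0.03  0.32] w0.360 g30.0 j [ 0.1   0.19  1.8  -0.    1.15  0.73]
tool delta mm [-3.8 -0.1 -0. ]
```

step_arm:
  deltas:
    - {"xyz": [-0.5, 1.1, 0], "rotation": [0, 0, 0.1], "fingers": 1}
    - {"xyz": [0, 0, 0], "rotation": [0, 0, 0.1], "fingers": 1}
    - {"xyz": [0, 0, 0], "rotation": [0, 0, 0.1], "fingers": 1}
    - {"xyz": [0, 0, 0], "rotation": [0, 0, 0.1], "fingers": 1}
    - {"xyz": [0, 0, 0], "rotation": [0, 0, 0.1], "fingers": 1}

```text
t: 14.23
eef_pos: [0.5604, 0.167, 0.1145]
orientation: [3.065, 0.683, 0.005]
contact_force: [1.2, -0.8, 4.8]
gripper_width: 0.357
grasp_force: 30.0
```

step_arm:
  deltas:
    - {"xyz": [0, 0, 0], "rotation": [0, 0, 0.05], "fingers": 1}
    - {"xyz": [0, 0, 0], "rotation": [0, 0, 0], "fingers": 1}
    - {"xyz": [0, 0, 0], "rotation": [0, 0, 0], "fingers": 1}

```text
t: 14.48
eef_pos: [0.5604, 0.1669, 0.1145]
orientation: [3.08, 0.612, 0.005]
contact_force: [0.2, -1.5, 5.3]
gripper_width: 0.354
grasp_force: 30.0
```

```bash
python3 -c "
from h import *
rep(.5575,.1647)"
```

```text
t14.48 pos [560.4 166.9 114.5] yaw [ 22.5 -67.5] z [ 0.004 -0.    -1.   ] F [ 0.2 -1.5  5.3] M [-0.33 -0.    0.2 ] w0.354 g30.0 j [ 0.1   0.19  1.8  -0.    1.15  1.27]
tool delta mm [-3.5  0.9 -0. ]
```

step_arm:
  deltas:
    - {"xyz": [0, 0, -1], "rotation": [0, 0, 0], "fingers": 1}
    - {"xyz": [0, 0, 0], "rotation": [0, 0, 0], "fingers": 0}
    - {"xyz": [0, 0, 0], "rotation": [0, 0, 0], "fingers": -0.5}
    - {"xyz": [0, 0, 0], "rotation": [0, 0, 0], "fingers": -0.5}
    - {"xyz": [0, 0, 0], "rotation": [0, 0, 0], "fingers": -0.5}

```text
t: 14.9
eef_pos: [0.5583, 0.1671, 0.1131]
orientation: [-3.081, -0.611, 0.002]
contact_force: [0.3, -0.5, -0.5]
gripper_width: 0.605
grasp_force: 0.0
```

step_arm:
  deltas:
    - {"xyz": [0, 0, -10], "rotation": [0, 0, 0], "fingers": -0.5}
    - {"xyz": [0, 0, -20], "rotation": [0, 0, 0], "fingers": -0.5}
    - {"xyz": [0, 0, -35], "rotation": [0, 0, 0], "fingers": -0.5}
    - {"xyz": [0, 0, -40], "rotation": [0, 0, 0], "fingers": -0.5}
    - {"xyz": [0, 0, -40], "rotation": [0, 0, 0], "fingers": -0.5}

```text
t: 15.32
eef_pos: [0.5581, 0.167, 0.2602]
orientation: [-3.081, -0.611, 0.002]
contact_force: [1.6, -0.6, 0.3]
gripper_width: 0.746
grasp_force: 0.0
```

step_arm:
  deltas:
    - {"xyz": [-30, -20, 0], "rotation": [0, 0, 0], "fingers": -0.5}
    - {"xyz": [-30, 25, 0], "rotation": [0, 0, 0], "fingers": -0.5}
    - {"xyz": [-30, 25, 0], "rotation": [0, 0, 0], "fingers": -0.5}
    - {"xyz": [0, 35, 0], "rotation": [0, 0, 0], "fingers": -0.5}
    - {"xyz": [0, 35, 0], "rotation": [0, 0, 0], "fingers": -0.5}

```text
t: 15.73
eef_pos: [0.5127, 0.0395, 0.2595]
orientation: [3.081, 0.613, 0.002]
contact_force: [1.2, 0.1, -0.5]
gripper_width: 0.748
grasp_force: 0.0
```

step_arm:
  deltas:
    - {"xyz": [0, 35, 0], "rotation": [0, 0, 0], "fingers": -0.5}
    - {"xyz": [0, 35, 0], "rotation": [0, 0, 0], "fingers": -0.5}
    - {"xyz": [0, 35, 0], "rotation": [0, 0, 0], "fingers": -0.5}
    - {"xyz": [0, 35, 0], "rotation": [0, 0, 0], "fingers": -0.5}
    - {"xyz": [0, 0, 0], "rotation": [0, 0, 0], "fingers": -0.5}

```text
t: 16.15
eef_pos: [0.5685, -0.094, 0.259]
orientation: [3.081, 0.603, 0.0]
contact_force: [-1.3, -0.1, -0.1]
gripper_width: 0.749
grasp_force: 0.0
```

Run:
```python
from h import *
rep()
T=env.get_image("top")["color"];S=env.get_image("side")["color"]
c=lambda i,x,y,n:cv2.resize(i[y:y+n,x:x+n],(400,400),interpolation=cv2.INTER_CUBIC)
cv2.imwrite("pics/f.png",np.hstack([c(T,185,160,100),c(S,295,145,100)])[:,:,::-1])
```

```text
t16.15 pos [568.5 -94.  259. ] yaw [ 22.2 -67.8] z [ 0.001 -0.002 -1.   ] F [-1.3 -0.1 -0.1] M [-0.01  0.11 -0.04] w0.749 g0.0 j [-0.36  0.03  1.7  -0.    1.41  0.82]
```

View pics/f.png

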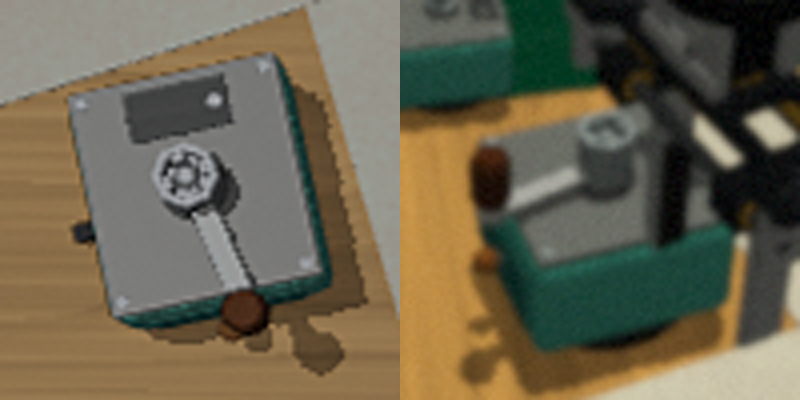

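The final picture shows the crank down on the collar. Its knob, at (245,310) in the left crop, stands over the drawer side, and the gripper is clear of it.

```bash
python3 -c "
from cell import env
print(env.finish_job())"
```

```text
the job is handed in; nothing more can be done
None
```

The crank meshed with its arm about 21° off the mill's back, slid fully home under light pressure, and was wound about 192° clockwise, so its arm now sits over the drawer about 10° off its centre line; the job is handed in at 16 s, with no verdict returned.

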